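Open the push-and-turn sanitiser bottle at the dessert table

TASK

The table sanitiser needs dosing: open the blue bottle in the steel clamp by pressing its red push-and-turn safety cap down against its spring and, while it is down, twisting it a bit under a quarter turn counterclockwise (seen from above) until it comes free. Lift the cap straight up and finish while still holding it, level and still, about 8 cm above the bottle's mouth and over it; do not let go or put it down, and leave the desserts and the other things on the table where they are.

Things in the scene. Friction and masses are not known exactly. Their poses are not given: they have to be found in the camera images.
- cap_center (a point): centre of the red ribbed round safety cap, 54 mm in diameter, 38 mm tall (top 19 mm above this point, lower edge 19 mm below), about 40 g, white stripe across its top along its x axis; z up through its top. Grip it round the rim in any direction. Locked on, this point lies on the bottle's axis 137 mm above the table, its x axis along the bottle's x axis
- neck_spring (a joint): spring in the neck under the cap, value in m: 0 with the cap locked on, grows as the cap is pressed down, hard stop at 0.008. It pushes up with 5 N at 0 and 0.9 N more per mm (13 N at 8 mm). The cap can turn only when pressed by more than 5 mm: press it 6 to 8 mm and keep it down while turning. Springs back to -0.002 when the cap is off
- bottle_mouth (a point): centre of the top of the bottle's white neck, 137 mm above the table, on the bottle's axis, hidden inside the cap while that is on; z up, x along the bottle's x axis. The cap turns only counterclockwise from above: it is off its catches from 50 degrees and stops at about 125; turn about 75 degrees, then lift. Before that it cannot be lifted; unpressed it turns only some 7 degrees
- bottle: blue round bottle, 68 mm in diameter, fixed to the table by a steel clamp band on an 84 mm square steel plate; it does not give way or turn. Origin: centre of its underside on the table, z up. Its shoulder slopes in from 68 mm wide at 84 mm above the table to 40 mm at 104 mm; beside the cap fingertips may reach down to 100 mm above the table
- jam_jar: loose bystander, leave it alone: round dark jam jar with white lid, 64 mm in diameter, 78 mm tall; origin: centre of its underside
- jelly_tub: loose bystander, leave it alone: clear round tub of orange jelly, 88 mm in diameter at the rim, 70 mm tall; origin: centre of its underside
- dessert_a: loose bystander, leave it alone: clear square dessert cup with cake, red and cream layers, 70 x 70 mm and about 70 mm tall with its cream; origin: centre of its underside
- dessert_b: loose bystander, leave it alone: clear square dessert cup with cake, red and cream layers, 70 x 70 mm and about 70 mm tall with its cream; origin: centre of its underside
- dessert_c: loose bystander, leave it alone: clear square dessert cup with cake, red and cream layers, 70 x 70 mm and about 70 mm tall with its cream; origin: centre of its underside
- paper_cup: loose bystander, leave it alone: empty brown paper cup, 76 mm in diameter at the rim, 85 mm tall; origin: centre of its underside
Mind the look-alikes: they are no part of the job. What is shaped like the part that bears cap_center but green or yellow is not meant. Leave any green or yellow look-alike of the bottle alone.

How it is judged:
By the outcome, as a careful person would: the job done as asked, in the order asked, and still so for the second after the job is handed in, while the arm keeps its last pose, push and grip.
It also fails if it takes over 32 s, if anything falls off the work surface, if the arm or the gripper's body presses on something with over 40 N, if the wrist force passes 120 N, or if a joint passes its speed limit or range.

ROBOT

A 7-joint arm with a two-finger parallel gripper is mounted at the origin on the work surface. World frame = base frame: x ahead of the robot, y to its left, z up, the work surface at z = 0. Lengths are in mm, angles in rad, forces in N, time in s.
With the tool pointing down it reaches from about 425 to 825 mm from the base axis. Payload 3.6 kg.
Tool frame: the origin (TCP) lies midway between the tips of the shut fingers; the grasp point (between the pads) lies 19 mm behind it; z points along the fingers, y is the line along which they close (so a half turn about z gives the same grasp; the last joint's range is limited). The gripper opens to 85 mm and grips with 20 to 120 N. Pads are 22 mm wide; open, the fingers measure 114 mm over their backs; the gripper's body (76 mm by 85 mm) begins 54 mm behind the grasp point. The pads swing forward as they close: fully open they stand 13 mm farther back than shut.
Start: joints at [1.127, 0.615, -0.013, 1.423, 0.008, 1.103, -0.04], TCP at [263.151, -594.318, 231.297] pointing down, gripper open.
Joint ranges: [-3.12, 3.12], [-0.3, 2.06], [-1.34, 1.32], [0.26, 2.42], [-1.36, 4.5], [0.01, 1.98], [-2.84, 2.84]. Speed limits (rad/s): [2.79, 2.79, 3.14, 3.14, 3.14, 3.14, 3.14].

INTERFACE

Orientations are given as a unit quaternion [x, y, z, w].
In Python, from workcell import robot gives the robot as it stands. The module is installed in compiled form; this text tells all that it offers.
- The arm moves only by the shell command python3 -m crank 'ROWS' [OPENING] [FORCE]. ROWS is text: rows parted by semicolons, each of 4 numbers parted by spaces: the shift along the tool's x, y, z in cm, then the turn about the tool's z in degrees. In form: dx dy dz turn; .... A call has 1 to 20 rows; each row is the pose to reach, as a shift and turn from the pose commanded when the call began, along the tool's axes at that moment; what a row does not reach only later rows make up. A row lasts 1/10 s, in which the tool goes at most 50 mm and 8.59 degrees, less where a joint would pass 70% of its speed; a pose out of reach is approached as far as the arm can. A call with a gripper value outside its range is refused whole. OPENING is the closure, from -1 (fully open) to 1 (shut), set as the call begins (- or left out, the last holds). The fingers move at their own pace and stop on an object; FORCE is the grip in N (left out, the last holds). Time passes only in rows, so rows that repeat a pose let the fingers close. It gives the time, the measured TCP pose, the force, the opening and the grip force at its end, in the units of the state.
- robot.get_obs(): the state, without advancing time (a new reading comes with each control period).
- robot.camera(name): name is "scene" or "side" or "wrist"; returns the picture (420x560x3 uint8, red, green, blue); there is no depth.
- robot.camera_info(name): a dict with "fx", "fy", "cx", "cy" (pixels), "rvec" (rotation vector, rad) and "tvec" (3), from world to camera coordinates, as OpenCV has them. Camera axes: x right, y down, z forward; pixel columns grow to the right and rows downward; lengths in mm; the calibration is good to about 2 mm. A picture is of the moment at which its call begins: read the wrist's pose just before it. camera_info takes no time and is no camera call; for the wrist camera it gives the pose at the moment of the call.
- robot.sign_off(): hands the job in; it is judged then, once.
The state is a dict: "time_s": time; "qpos": joint angles; "qvel": joint speeds; "joint_efforts": joint torques, N m; "tcp_pos": TCP position; "ee_rot": TCP orientation; "wrist_force": force on the tool from outside, world axes, zero at the start; "moment": the same for the moment, N m; "grip_width": opening from 0.0 (shut) to 1.0 (fully open); "grasp_force": force on a finger pad.
Only numpy, scipy, OpenCV 4.12 (cv2) and the standard library are available. Lean on these libraries where they do the work, as an engineer would, in place of code of your own. Each camera call takes 0.05 s, during which the arm holds its last target. There are 200 camera calls.

## Working session

There is one attempt and no reset: what is moved stays moved. The work goes in short steps, Python scripts to look and compute and a shell command to move; the robot and the scene stay as the last step left them, time stands still between calls to the robot, and variables do not carry over. Pictures are saved under pics/ and viewed, at most 10 in all, crops included, and the job is handed in when it is done.

```bash
mkdir -p pics
cat > h.py <<'E'
from workcell import robot
import cv2, numpy as np
def grab(n,f):
    i=robot.camera_info(n); im=robot.camera(n)[:,:,::-1].copy(); cv2.imwrite(f'pics/{f}.png',im); return im,i
def ray(i,u,v):
    R=cv2.Rodrigues(np.array(i['rvec'],float))[0]; t=np.array(i['tvec'],float).ravel()
    d=R.T@np.array([(u-i['cx'])/i['fx'],(v-i['cy'])/i['fy'],1]); return -R.T@t,d
def onz(i,u,v,z):
    c,d=ray(i,u,v); return c+d*(z-c[2])/d[2]
def redmask(im):
    h=cv2.cvtColor(im,cv2.COLOR_BGR2HSV)
    return cv2.inRange(h,(0,140,70),(8,255,255))|cv2.inRange(h,(172,140,70),(180,255,255))
E
python3 - <<'E'
from h import *
a,i=grab('scene','s1'); b,j=grab('side','d1')
for im,k in((a,i),(b,j)):
    n,l,st,c=cv2.connectedComponentsWithStats(redmask(im))
    for s,cc in zip(st[1:],c[1:]):
        if s[4]>60: print(s,cc,onz(k,*cc,140))
    print(onz(k,280,210,0))
cv2.imwrite('pics/both.png',cv2.resize(np.vstack([a,b]),(400*1,600)))
o=robot.get_obs();print(o['time_s'],o['tcp_pos'],o['ee_rot'],o['wrist_force'],o['grip_width'])
E
```

```text
[313   0  22  16 134] [323.58955224   7.18656716] [-1345.85017308  -819.56475593   140.        ]
[150  11  21  25 180] [161.02777778  24.4       ] [ -643.90215141 -1427.3694533    140.        ]
[330  23  15  21  82] [336.47560976  32.96341463] [-915.9800997  -543.92768982  140.        ]
[341  43  24  30 129] [353.03100775  60.37984496] [-582.90047224 -316.16412637  140.        ]
[362  71  16  18  83] [369.          80.71084337] [-394.89372751 -170.6149535   140.        ]
[360 113  10  23  84] [363.95238095 123.1547619 ] [-36.3150893  -47.13110611 140.        ]
[361 119  33  42 423] [377.51536643 141.00236407] [ 60.38599284  35.71330697 140.        ]
[295 212  23  24 406] [305.73399015 224.20689655] [541.36735986  38.04049069 140.        ]
[ 10 251  30  18 382] [ 24.59947644 259.85078534] [ 957.60463214 -442.0900848   140.        ]
[  99  278  107   74 4024] [152.4473161  313.46819085] [939.303999   -88.71918006 140.        ]
[ 349.13635009 -142.98979155    0.        ]
[480  16  23  27 334] [493.31736527  31.14071856] [  368.97949215 -1227.80041558   140.        ]
[ 518   23   42  144
[... 169 characters left out ...]
  ]
[ 161  126   75   52 1740] [197.55229885 151.44367816] [801.95872104 -93.64890686 140.        ]
[548 142  12  28 134] [556.37313433 159.12686567] [-4.01155743e-02 -6.48425935e+02  1.40000000e+02]
[ 485  174   75  109 5149] [524.05632162 230.58438532] [  -3.23799582 -353.09711472  140.        ]
[231 215  23  27 457] [241.88840263 228.66958425] [530.46793943  37.10200824 140.        ]
[ 400  277  141  143 9815] [476.05603668 351.8074376 ] [-17.44412838  -6.22292359 140.        ]
[ 561.08848621 -153.14661504    0.        ]
0.1 [ 262.86567095 -593.70868777  230.24951643] [ 9.78356150e-01  2.06924788e-01 -2.51059443e-04 -1.14553764e-03] [ 0.21446335 -0.29079503  0.26288442] 0.9950853003042588
```

View pics/s1.png

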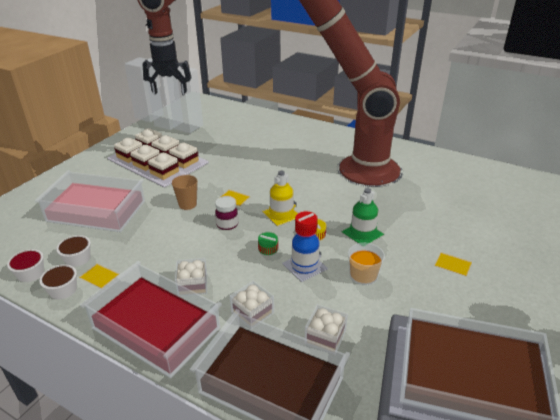

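View pics/d1.png

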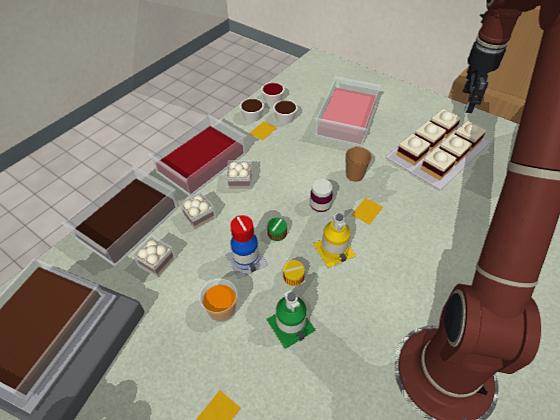

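The red cap on the blue bottle is at about (306,224) in the scene view and (242,229) in the side view. The yellow bottle stands close to it, at about (282,200) in the scene view. I'll triangulate both.

Run:
```python
from h import *
def tri(p,q):
    i=robot.camera_info('scene');j=robot.camera_info('side')
    c1,d1=ray(i,*p);c2,d2=ray(j,*q)
    s=np.linalg.lstsq(np.c_[d1,-d2],c2-c1,rcond=None)[0]
    a,b=c1+s[0]*d1,c2+s[1]*d2; return ((a+b)/2).round(1),np.linalg.norm(a-b).round(1)
def capc(f,x,y):
    im=cv2.imread(f'pics/{f}.png');m=redmask(im)
    n,l,st,c=cv2.connectedComponentsWithStats(cv2.morphologyEx(m,cv2.MORPH_CLOSE,np.ones((5,5))))
    k=l[y,x] or l[y+4,x]; h=cv2.convexHull(cv2.findNonZero((l==k).astype(np.uint8)))
    M=cv2.moments(h); print(st[k]); return M['m10']/M['m00'],M['m01']/M['m00']
p,q=capc('s1',306,228),capc('d1',242,232)
print(p,q,tri(p,q)); 
i=robot.camera_info('scene');j=robot.camera_info('side');print(onz(i,*p,137),onz(j,*q,137))
print('yel top',tri((281,174),(339,217)),'grn top',tri((367,192),(293,297)))
R=cv2.Rodrigues  # tool axes
from scipy.spatial.transform import Rotation as Ro
o=robot.get_obs();A=Ro.from_quat(o['ee_rot']).as_matrix();print(A.round(3));print(A.T@(np.r_[tri(p,q)[0][:2],230]-o['tcp_pos']))
```

```text
[295 212  23  24 455]
[231 215  23  27 503]
(305.68524838832, 223.36291240045506) (241.87147335423197, 228.17520027864853) (array([533.6,  34. , 136. ]), np.float64(0.1))
[534.86205056  34.635336   137.        ] [533.06596251  34.43390822 137.        ]
yel top (array([ 365.4, -130.3,  137.4]), np.float64(2.4)) grn top (array([331.1, 108.4, 133.9]), np.float64(3.0))
[[ 0.914  0.405 -0.001]
 [ 0.405 -0.914  0.002]
 [-0.    -0.002 -1.   ]]
[ 501.70452699 -464.33407664    1.32994918]
```

```bash
python3 -m crank '1.5 -1.4 0 0;4.5 -4.2 0 0;8 -7.4 0 0;11.5 -10.6 0 0;15 -13.9 0 0;18.5 -17.1 0 0;22 -20.3 0 0;25.5 -23.6 0 0;29 -26.8 0 0;32.5 -30 0 0;36 -33.3 0 0;39.5 -36.5 0 0;43 -39.8 0 0;46 -42.6 0 0;48.5 -44.9 0 0;49.8 -46.1 0 0;50.2 -46.4 0 0;50.2 -46.4 0 0' -1
python3 - <<'E'
from h import *
grab('wrist','w1');o=robot.get_obs();print(o['qpos'],o['tcp_pos'])
E
```

```text
time_s: 1.9
tcp_pos: [534.1, 33.3, 230.9]
ee_rot: [0.978, 0.207, -0.001, 0.0]
wrist_force: [0.3, 0.2, -0.3]
grip_width: 1.002
grasp_force: 0.0
[-0.0113761   0.43949516 -0.13135904  1.75515986  0.06958381  0.95274639
 -1.32596651] [533.81916285  31.90735918 230.96155758]
```

View pics/w1.png

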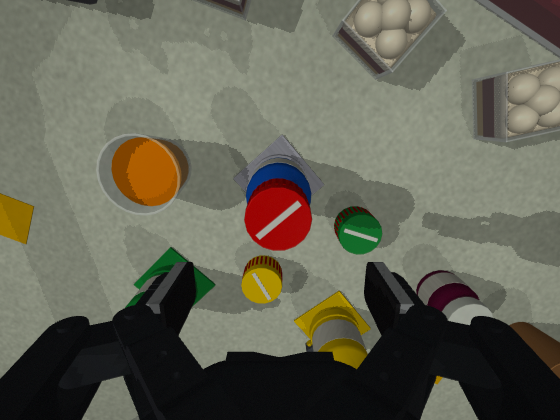

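The cap sits at (278,216) between the fingers. The small loose caps, the tub and the jar are all lower than the fingertips will go. I'll refine the cap position from the red top disc.

Run:
```python
from h import *
from scipy.spatial.transform import Rotation as Ro
o=robot.get_obs();im,i=grab('wrist','w2')
h=cv2.cvtColor(im,cv2.COLOR_BGR2HSV)
m=redmask(im)&cv2.inRange(h,(0,0,190),(180,255,255))
n,l,st,c=cv2.connectedComponentsWithStats(cv2.morphologyEx(m,cv2.MORPH_CLOSE,np.ones((5,5))))
k=1+np.argmax(st[1:,4]);H=cv2.convexHull(cv2.findNonZero((l==k).astype(np.uint8)))
e=cv2.fitEllipse(H);print(st[k],e)
P=onz(i,*e[0],156);print(P,'diam',e[1][1]/i['fx']*np.linalg.norm(P-ray(i,0,0)[0]))
A=Ro.from_quat(o['ee_rot']).as_matrix();print(o['tcp_pos'],A.T@(P-o['tcp_pos']),A.T@(np.r_[533.6,34,113]-o['tcp_pos']),A.round(4))
```

```text
Traceback (most recent call last):
ValueError: attempt to get argmax of an empty sequence
```

Run:
```python
from h import *
from scipy.spatial.transform import Rotation as Ro
im=cv2.imread('pics/w2.png');i=robot.camera_info('wrist');o=robot.get_obs()
h=cv2.cvtColor(im,cv2.COLOR_BGR2HSV);V=h[230,285,2];print(h[230,285],h[185,278])
m=redmask(im)&cv2.inRange(h,(0,0,int(V)-20),(180,255,255))
n,l,st,c=cv2.connectedComponentsWithStats(cv2.morphologyEx(m,cv2.MORPH_CLOSE,np.ones((5,5))))
k=l[230,285];H=cv2.convexHull(cv2.findNonZero((l==k).astype(np.uint8)))
e=cv2.fitEllipse(H);print(st[k],e)
P=onz(i,*e[0],156);print(P,'diam',e[1][1]/i['fx']*np.linalg.norm(P-ray(i,0,0)[0]))
A=Ro.from_quat(o['ee_rot']).as_matrix();print(o['tcp_pos'],A.T@(P-o['tcp_pos']),A.T@(np.r_[533.6,34,113]-o['tcp_pos']),A.round(4))
```

```text
[  0 248 156] [  0 243  85]
[ 243  187   67   63 2933] ((275.8147888183594, 217.41256713867188), (62.99820327758789, 66.45592498779297), 96.15996551513672)
[535.24493002  33.95837128 156.        ] diam 52.281723316965696
[533.75925625  31.25599302 231.08512376] [ 2.5595122  -1.93475738 75.07990074] [  1.13443701  -2.6691042  118.08149866] [[ 9.154e-01  4.026e-01 -1.000e-03]
 [ 4.026e-01 -9.154e-01 -1.300e-03]
 [-1.500e-03  8.000e-04 -1.000e+00]]
```

```bash
python3 -m crank '0.05 -0.05 2 0;0.05 -0.05 5 0;0.05 -0.05 8 0;0.05 -0.05 10.5 0;0.05 -0.05 11.6 0;0.05 -0.05 11.8 0;0.05 -0.05 11.8 0' -1
python3 -m crank '0 0 0 0;0 0 0 0;0 0 0 0;0 0 0 0;0 0 0 0;0 0 0 0;0 0 0 0;0 0 0 0;0 0 0 0;0 0 0 0' 1 70
python3 - <<'E'
from h import *
grab('wrist','w3');o=robot.get_obs();print(o['moment'],o['qpos'])
E
```

```text
time_s: 2.7
tcp_pos: [535.0, 33.2, 113.9]
ee_rot: [0.978, 0.206, 0.0, 0.0]
wrist_force: [-0.4, 0.2, -0.1]
grip_width: 0.995
grasp_force: 0.0
time_s: 3.7
tcp_pos: [535.2, 34.2, 114.5]
ee_rot: [0.978, 0.207, 0.001, 0.0]
wrist_force: [-1.3, 0.3, 5.2]
grip_width: 0.623
grasp_force: 72.0
[0.11058153 0.25432345 0.03718687] [-0.02885964  0.59086977 -0.11431142  1.88525835  0.10245492  0.66904489
 -1.35805808]
```

View pics/w3.png

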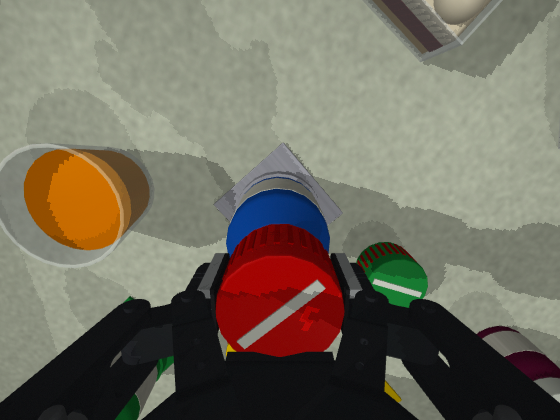

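The cap is gripped squarely, with the pads at (215,290) and (350,290) and its white stripe visible. Next I'll press it down.

```bash
python3 -m crank '0 0 0.2 0;0 0 0.4 0;0 0 0.6 0;0 0 0.7 0;0 0 0.7 0;0 0 0.7 0;0 0 0.7 0' - 80
```

```text
time_s: 4.45
tcp_pos: [535.2, 34.2, 108.3]
ee_rot: [0.978, 0.207, 0.001, 0.0]
wrist_force: [-2.2, 0.4, 11.4]
grip_width: 0.615
grasp_force: 82.5
```

```bash
python3 -m crank '0 0 0.03 -3;0 0 0.03 -8;0 0 0.03 -14;0 0 0.03 -20;0 0 0.03 -26;0 0 0.03 -32;0 0 0.03 -38;0 0 0.03 -44;0 0 0.03 -50;0 0 0.03 -56;0 0 0.03 -62;0 0 0.03 -68;0 0 0.03 -73;0 0 0.03 -77;0 0 0.03 -78;0 0 0.03 -78;0 0 0.03 -78'
python3 - <<'E'
from h import *
grab('wrist','w4');o=robot.get_obs();print(o['moment'],o['qpos'],o['wrist_force'])
E
```

```text
time_s: 6.15
tcp_pos: [536.4, 35.4, 108.4]
ee_rot: [0.63, 0.777, 0.002, 0.001]
wrist_force: [-1.2, 0.7, 10.4]
grip_width: 0.621
grasp_force: 82.7
[ 0.28340914  0.33670111 -0.05180568] [ 0.22034042  0.64657005 -0.50505212  1.88153515  0.45494997  0.72340216
 -0.33711491] [-0.97173101  1.07107329  9.83457544]
```

View pics/w4.png

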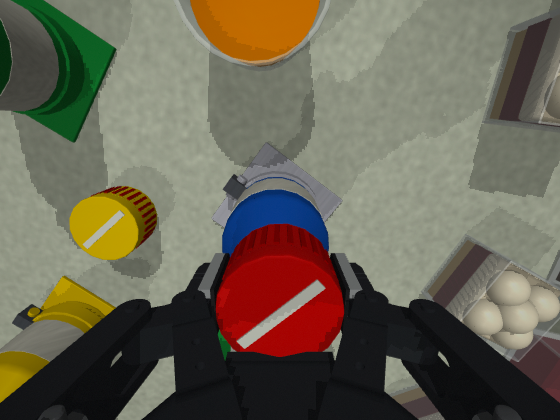

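The stripe hasn't moved in the gripper frame (240,345 to 325,283), so the cap turned the full 78° with the hand. Now I'll lift straight up.

```bash
python3 -m crank '0 0 -0.3 0;0 0 -0.8 0;0 0 -1.5 0;0 0 -2.3 0;0 0 -3.2 0;0 0 -4.2 0;0 0 -5.2 0;0 0 -6.2 0;0 0 -7.2 0;0 0 -8 0;0 0 -8.5 0;0 0 -8.6 0;0 0 -8.6 0;0 0 -8.6 0;0 0 -8.6 0;0 0 -8.6 0'
python3 - <<'E'
from h import *
a,_=grab('scene','s2');b,_=grab('side','d2');o=robot.get_obs();print(o['tcp_pos'],o['wrist_force'],o['grasp_force'],np.abs(o['qvel']).max())
cv2.imwrite('pics/c2.png',np.hstack([cv2.resize(a[110:310,205:405],(400,400)),cv2.resize(b[110:310,140:340],(400,400))]))
E
```

```text
time_s: 7.8
tcp_pos: [534.4, 33.9, 191.7]
ee_rot: [0.63, 0.777, -0.0, -0.0]
wrist_force: [-0.1, -0.7, -0.3]
grip_width: 0.615
grasp_force: 83.5
[534.4659727   33.87912073 191.84822059] [-0.82474451 -0.56284501  0.25221382] 83.45633950084448 0.00207180152677531
```

View pics/c2.png

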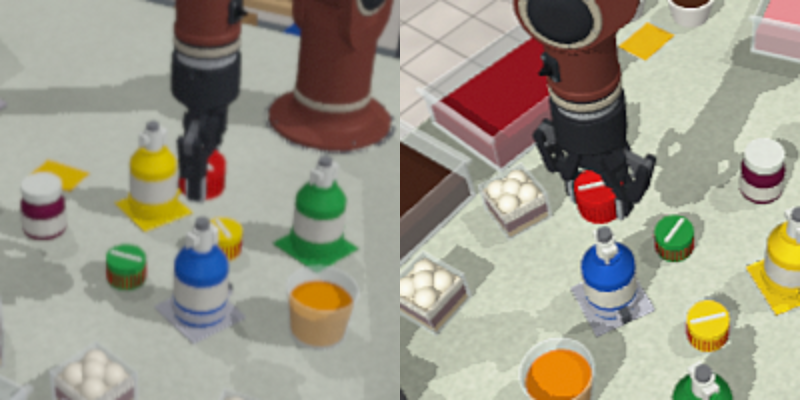

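The cap is off and held level above the bare neck (scene crop near (203,225), cap at (205,172)), and the other things haven't moved. I'll trim the height by 2.5 mm, let it settle and hand in.

```bash
python3 -m crank '0 0 -0.1 0;0 0 -0.2 0;0 0 -0.25 0;0 0 -0.25 0;0 0 -0.25 0;0 0 -0.25 0;0 0 -0.25 0;0 0 -0.25 0' && python3 -c "
from workcell import robot;print(robot.sign_off())"
```

```text
time_s: 8.7
tcp_pos: [534.5, 33.9, 194.5]
ee_rot: [0.63, 0.776, 0.0, -0.0]
wrist_force: [0.2, 0.2, -0.2]
grip_width: 0.617
grasp_force: 83.5
the job is handed in; nothing more can be done
None
```

The red cap was pressed about 7 mm, turned about 78° counterclockwise and lifted off. The arm is holding it level and still about 8 cm above the bottle's mouth, nothing else was touched, and the job was handed in at 8.7 s.

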